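# Refill the tin dispenser and close it with its own lid

## Task

Refill the empty tin dispenser in the middle of the shop counter (not the two parked at the right-hand edge): drop in all the cat-food tins that stand about, the deep ones (old pack size, to be sold first) beneath the shallow ones. Then close it: the lids of the three dispensers were washed together and look alike, so try them until you find the one that snaps onto this rim, and press it fully home. Leave the lids that do not fit lying on the counter, and do not disturb the jar and the bowl that stand nearby.

Things in the scene. Friction and masses are not known exactly. Their poses are not given: they have to be found in the camera images.
- dispenser: gravity-feed tin dispenser fixed in the middle of the counter: clear upright tube, bore 57 mm, on a black base 112 x 100 x 15 mm high, on which the lowest tin stands; a grey collar round the mouth, rim 245 mm above the counter. Tins dropped in at the top slide down. A low cut-out, 52 mm high, at its own +x (roughly away from the robot) gives out the lowest tin. Origin: centre of its underside, on the tube's axis; z up.
- mouth (a point): centre of the dispenser's mouth, level with the rim. The collar is 75, 81 or 87 mm across (it differs from start to start), its mouth 9 mm less; from 8 to 20 mm below the rim the mouth narrows to the bore. Three sprung nubs stick out 2.4 mm from the collar, 7 mm below the rim, for the lid to snap over. Two more such dispensers, not in use, are parked by the right edge.
- lid_1: lid, right way up on the counter. All three look the same: 98 mm across, 18 mm high, on top a round knob 24 mm across and 28 mm high (46 mm overall), about 70 g; underneath they differ in the size of the plug and of the bead inside the skirt, and only one fits, not always the same. Origin: centre of the skirt's lower edge, 14 mm below the roof's underside; z up through the knob.
- lid_2: as lid_1. Centred within 1 mm or so over the rim and pressed with about 12 N (16 N at most), the lid that fits snaps home: roof on the rim, its origin 231 mm above the counter, and it then resists a pull of 5 N. Not pressed hard enough it lies on the nubs about 8 mm higher.
- lid_3: as lid_1. A lid that is too small stops with its edge on the rim, about 14 mm higher than when home; one that is too large stops with its plug on the rim, about 7 mm too high. A lid that does not fit lifts off freely.
- deep_tin_1: deep cat-food tin, steel with a paper label, upright, 50 mm diameter, 45 mm high, about 140 g; may be absent. Origin: centre of its underside; z up.
- deep_tin_2: deep cat-food tin, steel with a paper label, upright, 50 mm diameter, 45 mm high, about 140 g; may be absent. Origin: centre of its underside; z up.
- shallow_tin_1: shallow cat-food tin, steel with a paper label, upright, 50 mm diameter, 32 mm high, about 100 g; may be absent. Origin: centre of its underside; z up.
- shallow_tin_2: shallow cat-food tin, steel with a paper label, upright, 50 mm diameter, 32 mm high, about 100 g; may be absent. Origin: centre of its underside; z up.
- shallow_tin_3: shallow cat-food tin, steel with a paper label, upright, 50 mm diameter, 32 mm high, about 100 g; may be absent. Origin: centre of its underside; z up.
- shallow_tin_4: shallow cat-food tin, steel with a paper label, upright, 50 mm diameter, 32 mm high, about 100 g; may be absent. Origin: centre of its underside; z up.
- vitamin_jar: bystander: amber jar with a white cap, 54 mm diameter, 75 mm high, among the tins and lids. Origin: centre of its underside.
- cat_bowl: bystander: white bowl, 124 mm across, 45 mm high, beyond the dispenser. Origin: centre of its underside.
Mind the look-alikes: they are no part of the job. Leave any blue or yellow look-alike of the lid_1 alone.

How it is judged (in metres and radians):
On the way, in this order (a step that is already met when the one before it is completed fails the run):
1. all the tins stand in the dispenser's tube, every deep one below every shallow one (horizontal distance between each of deep_tin_1, deep_tin_2, shallow_tin_1, shallow_tin_2, shallow_tin_3, shallow_tin_4 and dispenser below 0.006 m and z of deep_tin_1 in the frame of dispenser between 0.011 and 0.215 m and angle between the z axis of each of deep_tin_1, deep_tin_2, shallow_tin_1, shallow_tin_2, shallow_tin_3, shallow_tin_4 and the z axis of dispenser, either way round below 0.15 rad and z of deep_tin_2 in the frame of dispenser between 0.011 and 0.215 m and z of shallow_tin_1 in the frame of dispenser between 0.011 and 0.215 m and z of shallow_tin_2 in the frame of dispenser between 0.011 and 0.215 m and z of shallow_tin_3 in the frame of dispenser between 0.011 and 0.215 m and z of shallow_tin_4 in the frame of dispenser between 0.011 and 0.215 m and z of each of shallow_tin_1, shallow_tin_2, shallow_tin_3, shallow_tin_4 in the frame of deep_tin_1 above 0.02 m and z of each of shallow_tin_1, shallow_tin_2, shallow_tin_3, shallow_tin_4 in the frame of deep_tin_2 above 0.02 m), for 0.3 s.
2. the dispenser's own lid is snapped fully home on its rim (((horizontal distance between lid_1 and dispenser below 0.004 m and z of lid_1 in the frame of dispenser between 0.2282 and 0.2337 m and angle between lid_1's own z axis and vertical below 0.06 rad) or (horizontal distance between lid_2 and dispenser below 0.004 m and z of lid_2 in the frame of dispenser between 0.2282 and 0.2337 m and angle between lid_2's own z axis and vertical below 0.06 rad) or (horizontal distance between lid_3 and dispenser below 0.004 m and z of lid_3 in the frame of dispenser between 0.2282 and 0.2337 m and angle between lid_3's own z axis and vertical below 0.06 rad))), for 0.3 s.
At the end, for the whole second after the job is handed in: All tins present stand in the tube (axis within 6 mm, tilt under 0.15 rad), deep ones below shallow ones; the lid that fits is snapped home (centred within 4 mm, within 2.5 mm of its seated height, level within 0.06 rad); the other lids lie on the counter; tins and lids at rest (all of step 1 and (((horizontal distance between lid_1 and dispenser below 0.004 m and z of lid_1 in the frame of dispenser between 0.2282 and 0.2337 m and angle between lid_1's own z axis and vertical below 0.06 rad) and height (world z) of each of lid_2, lid_3 below 0.05 m) or ((horizontal distance between lid_2 and dispenser below 0.004 m and z of lid_2 in the frame of dispenser between 0.2282 and 0.2337 m and angle between lid_2's own z axis and vertical below 0.06 rad) and height (world z) of each of lid_1, lid_3 below 0.05 m) or ((horizontal distance between lid_3 and dispenser below 0.004 m and z of lid_3 in the frame of dispenser between 0.2282 and 0.2337 m and angle between lid_3's own z axis and vertical below 0.06 rad) and height (world z) of each of lid_1, lid_2 below 0.05 m)) and linear speed of each of deep_tin_1, deep_tin_2, shallow_tin_1, shallow_tin_2, shallow_tin_3, shallow_tin_4, lid_1, lid_2, lid_3 below 0.02 m/s); the robot touches nothing.
It fails at once if the jar or the bowl is moved more than 6 cm (distance of any of vitamin_jar, cat_bowl from where it was at the start of the episode above 0.06 m).
It fails at once if a tin or lid falls off the counter (height (world z) of any of deep_tin_1, deep_tin_2, shallow_tin_1, shallow_tin_2, shallow_tin_3, shallow_tin_4, lid_1, lid_2, lid_3 below -0.05 m).
Of deep_tin_1, deep_tin_2 only 1 to 2 are there at a start; the rules pass over those that are not, and their reading is None.
Of shallow_tin_1, shallow_tin_2, shallow_tin_3, shallow_tin_4 only 3 to 4 are there at a start; the rules pass over those that are not, and their reading is None.
At some moment in a run one of deep_tin_1, deep_tin_2, shallow_tin_1, shallow_tin_2, shallow_tin_3, shallow_tin_4, lid_1, lid_2, lid_3 may be knocked a few centimetres aside while the robot is not near it.
It also fails if it takes over 210 s, if anything falls off the work surface, if the arm or the gripper's body presses on something with over 40 N, if the wrist force passes 120 N, or if a joint passes its speed limit or range.

## Robot

A 6-joint arm with a two-finger parallel gripper is mounted at the origin on the work surface. World frame = base frame: x ahead of the robot, y to its left, z up, the work surface at z = 0. Lengths are in m, angles in degrees, forces in N, time in s.
With the tool pointing down it reaches from about 0.25 to 0.775 m from the base axis. Payload 4 kg.
Tool frame: the origin (TCP) lies midway between the tips of the shut fingers; the grasp point (between the pads) lies 19 mm behind it; z points along the fingers, x is the direction in which the jaws open and shut, and the axes are right-handed (so a half turn about z gives the same grasp; the last joint's range is limited). The gripper opens to 94 mm and grips with 3 to 60 N. Pads are 16 mm wide; open, the fingers measure 119 mm over their backs; the gripper's body (75 mm by 177 mm) begins 78 mm behind the grasp point.
Start: joints at [63.707, 4.996, 78.535, -0, 96.463, -5.907], TCP at [0.192, 0.516, 0.206] pointing down, gripper open.
Joint ranges: [-177.83, 177.83], [-43.37, 116.18], [15.69, 146.23], [-61.86, 241.86], [9.47, 152.12], [-147.06, 147.06]. Speed limits (degrees/s): [159.86, 159.86, 180, 180, 180, 180].

## Interface

Orientations are given as [roll, pitch, yaw] about the fixed x, y, z axes, in that order (R = Rz(yaw) Ry(pitch) Rx(roll)).
In Python, from cell import get_obs, read_camera, arm gives the robot as it stands. The module is installed in compiled form; this text tells all that it offers.
- The arm moves only by the tool step_arm, never from a script. Its argument "commands" is a list of rows, each a list of 7 numbers: the gripper command: -1 is fully open, 1 is shut, values between are in proportion, then the shift along the tool's x, y, z in units of 0.2 m (1.0 is 0.2 m), then the turn, a rotation vector about the tool's x, y, z in units of 90 degrees (1.0 is 90 degrees). A call has 1 to 12 rows; each row is the pose to reach, as a shift and turn from the pose commanded when the call began, along the tool's axes at that moment; what a row does not reach only later rows make up. A row lasts 1/12 s, in which the tool goes at most 41.7 mm and 7.16 degrees, less where a joint would pass 70% of its speed; a pose out of reach is approached as far as the arm can. A call with a number of a shift or a turn outside -1 to 1 is refused whole. A call with a gripper value outside its range is refused whole. The fingers move at their own pace and stop on an object; "squeeze" is the grip in N (left out, the last holds). Time passes only in rows, so rows that repeat a pose let the fingers close. It gives the time, the measured TCP pose, the force and the opening at its end, in the units of the state.
- get_obs(): the state, without advancing time (a new reading comes with each control period).
- read_camera(name): name is "scene" or "top" or "wrist"; returns a dict with "img" (480x640x3 uint8, red, green, blue), "depth" (480x640 float32, m along the optical axis (not along the pixel's ray), 0 where there is no reading), "camera_matrix" (3x3 intrinsics, pixels), "rvec" (rotation vector, rad) and "tvec" (3), from world to camera coordinates, as OpenCV has them; the wrist camera has in their place "hand_eye" (4x4, takes a point from camera to tool coordinates, whose origin is the TCP and whose axes are the tool frame's). Camera axes: x right, y down, z forward; pixel columns grow to the right and rows downward; lengths in m; the calibration is good to about 2 mm. A picture is of the moment at which its call begins: read the wrist's pose just before it.
- arm.job_done(): hands the job in, once; it reports no verdict.
The state is a dict: "time_s": time; "qpos": joint angles; "joint_velocities": joint speeds; "effort": joint torques, N m; "position": TCP position; "ee_rot": TCP orientation; "contact_force": force on the tool from outside, world axes, zero at the start; "wrist_torque": the same for the moment, N m; "gripper_width": finger opening in m.
Only numpy, scipy, OpenCV 4.12 (cv2) and the standard library are available. Lean on these libraries where they do the work, as an engineer would, in place of code of your own. Each camera call takes 0.05 s, during which the arm holds its last target. There are 200 camera calls.

## Working session

There is one attempt and no reset: what is moved stays moved. The work goes in short steps, Python scripts to look and compute and a tool call to move; the robot and the scene stay as the last step left them, time stands still between calls to the robot, and variables do not carry over. Pictures are saved under pics/ and viewed, about 12 in all and at most 16, crops included, and the job is handed in when it is done.

Besides the shell and the picture viewer there is one more tool, called after ">>>" as name([rows], argument=value, ...), one row to a line, values as JSON. step_arm: Moves the arm, as the interface text tells. Its arguments: {"type":"object","properties":{"commands":{"type":"array","items":{"type":"array","items":{"type":"number","minimum":-1,"maximum":1}}},"squeeze":{"type":"number"}},"required":["commands"]}

```bash
mkdir -p pics
cat > h.py <<'E'
import numpy as np, cv2
from cell import get_obs, read_camera, arm
def cam(n):
    o=get_obs(); c=read_camera(n)
    if n=='wrist':
        from scipy.spatial.transform import Rotation as R
        T=np.eye(4); T[:3,:3]=R.from_euler('xyz',o['ee_rot'],degrees=True).as_matrix(); T[:3,3]=o['position']
        M=T@np.array(c['hand_eye']); c['R']=M[:3,:3]; c['o']=M[:3,3]
    else:
        Rm=cv2.Rodrigues(np.array(c['rvec'],float))[0]; c['R']=Rm.T; c['o']=-Rm.T@np.array(c['tvec'],float).ravel()
    return c
def ray(c,u,v):
    return c['R']@(np.linalg.inv(c['camera_matrix'])@np.array([u,v,1.]))
def onz(c,u,v,z):
    d=ray(c,u,v); return c['o']+d*(z-c['o'][2])/d[2]
def cloud(c):
    v,u=np.mgrid[:480,:640]; d=c['depth']
    P=np.stack([u,v,np.ones_like(u)],-1)@np.linalg.inv(c['camera_matrix']).T*d[...,None]
    P=P@c['R'].T+c['o']; P[d==0]=np.nan; return P
def save(c,n): cv2.imwrite('pics/'+n,c['img'][...,::-1])
E
python3 - <<'E'
from h import *
o=get_obs(); print(o)
for n in('top','scene'):
    c=cam(n); save(c,n+'1.png'); print(n,c['o'],c['R'][:,2])
    np.save(n+'1.npy',cloud(c))
E
```

```text
{'time_s': 0.0, 'qpos': array([ 6.37062181e+01,  5.04125313e+00,  7.86229397e+01,  7.51684491e-05,
        9.64639143e+01, -5.90763462e+00]), 'joint_velocities': array([-0.11956251,  0.09428355, -0.00129579, -0.07696396, -0.03655704,
       -0.00856196]), 'effort': array([-1.72767908e-03, -3.40181637e+01, -3.02429688e+01,  7.16869463e-02,
        3.30324692e-02, -1.51210570e-04]), 'position': array([0.19135475, 0.51505651, 0.20429972]), 'ee_rot': array([-1.79986740e+02,  1.27419076e-01,  6.96138759e+01]), 'contact_force': array([ 0.12136439, -0.07161369, -0.18573639]), 'wrist_torque': array([ 0.05425968,  0.01148426, -0.0058277 ]), 'gripper_width': 0.09377071363906074}
top [0.35001536 0.00689389 1.23952873] [ 0.21232641 -0.0067514  -0.97717548]
scene [0.95804181 0.68750678 1.09952649] [-0.31882779 -0.57291393 -0.75506189]
```

View pics/top1.png

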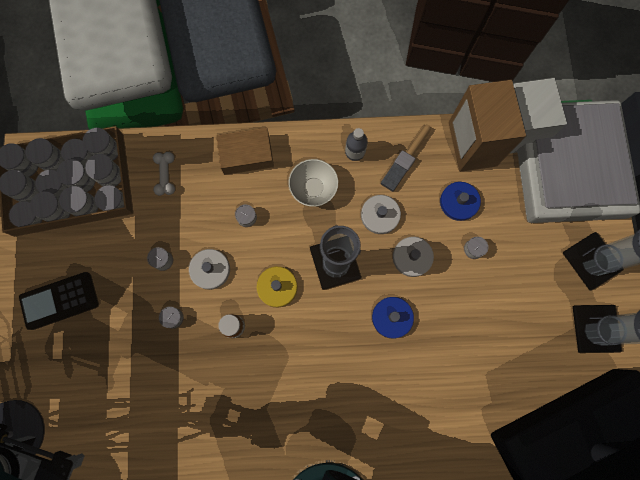

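View pics/scene1.png

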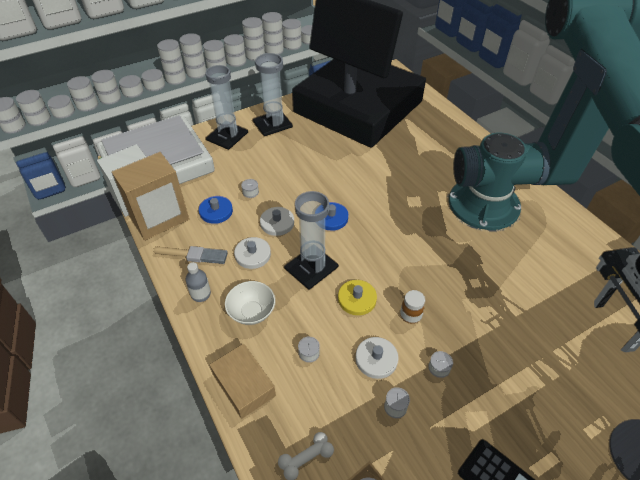

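Top view: the tins are at px (246,214), (160,257), (170,317) and (476,247). The lids are at (208,268), (382,213) and (413,256). Look-alikes to leave alone are the yellow lid (276,286), the blue lids (461,201) and (393,317), the jar (231,325), the crate of tins at left, and the dispensers at the right edge. Next I measure from the depth clouds.

Run:
```python
from h import *
T=np.load('top1.npy'); S=np.load('scene1.npy')
A=np.vstack([S.reshape(-1,3),T.reshape(-1,3)]); A=A[np.isfinite(A[:,0])]
it=cv2.imread('pics/top1.png')
def circ(p):
    (x,y),r=cv2.minEnclosingCircle(p[:,:2].astype(np.float32)); return round(x,4),round(y,4),round(r,4)
for n,(u,v) in dict(t1=(246,214),t2=(160,257),t3=(170,317),t4=(476,247),L1=(208,268),L2=(382,213),L3=(413,256),jar=(231,325),bowl=(314,183),yel=(276,286),b1=(461,201),b2=(393,317)).items():
    p=T[v,u]; R=.035 if n[0]=='t' or n=='jar' else .06
    out=[]
    for P in(T,S):
        q=P.reshape(-1,3); q=q[np.isfinite(q[:,0])]; q=q[np.hypot(*(q[:,:2]-p[:2]).T)<R]
        h=np.percentile(q[:,2],98) if n[0]=='t' or n=='jar' else .018
        k=q[abs(q[:,2]-h)<.005]; out.append((round(float(h),4),len(k),circ(k) if len(k)>3 else None, k[:,:2].mean(0).round(4) if len(k) else 0))
    print(n,p.round(3),*out)
# dispenser rim
p=T[240,340]; print('rim px',p)
k=A[(A[:,2]>.235)&(A[:,2]<.252)&(abs(A[:,0]-.50)<.2)&(abs(A[:,1])<.15)]
print(len(k),k.mean(0),circ(k),k.min(0),k.max(0))
b=A[(A[:,2]>.010)&(A[:,2]<.02)&(abs(A[:,0]-k[:,0].mean())<.075)&(abs(A[:,1]-k[:,1].mean())<.075)]
print(len(b),cv2.minAreaRect(b[:,:2].astype(np.float32)*1000))
```

```text
t1 [0.69  0.166 0.032] (0.0357, 231, (0.69, 0.1687, 0.0249), array([0.6902, 0.1696])) (0.0343, 278, (0.6913, 0.1686, 0.0271), array([0.6902, 0.1698]))
t2 [0.589 0.371 0.045] (0.0491, 214, (0.5886, 0.3775, 0.0255), array([0.5896, 0.3775])) (0.0477, 314, (0.5889, 0.3779, 0.0258), array([0.5884, 0.3784]))
t3 [0.447 0.349 0.032] (0.0358, 237, (0.4472, 0.3503, 0.0255), array([0.447, 0.351])) (0.0349, 281, (0.4472, 0.351, 0.026), array([0.4465, 0.3515]))
t4 [ 0.581 -0.391  0.027] (0.036, 196, (0.581, -0.3938, 0.0254), array([ 0.5814, -0.3934])) (0.0352, 97, (0.5821, -0.3908, 0.0257), array([ 0.582 , -0.3924]))
L1 [0.557 0.257 0.046] (0.018, 1102, (0.5611, 0.2612, 0.0499), array([0.56  , 0.2603])) (0.018, 1145, (0.5609, 0.2623, 0.0501), array([0.5626, 0.2641]))
L2 [ 0.671 -0.166  0.05 ] (0.018, 1034, (0.6793, -0.168, 0.0496), array([ 0.6781, -0.1676])) (0.018, 707, (0.6783, -0.1658, 0.0507), array([ 0.681 , -0.1622]))
L3 [ 0.563 -0.233  0.043] (0.018, 1087, (0.5678, -0.2396, 0.0496), array([ 0.5668, -0.2382])) (0.018, 589, (0.5657, -0.2368, 0.0523), array([ 0.5703, -0.2328]))
jar [0.419 0.1
[... 370 characters left out ...]
[0.509 , 0.0971])) (0.018, 880, (0.5092, 0.0981, 0.0505), array([0.5117, 0.1017]))
b1 [ 0.695 -0.364  0.038] (0.018, 1014, (0.7029, -0.3699, 0.0501), array([ 0.7023, -0.3688])) (0.018, 565, (0.7044, -0.3665, 0.0519), array([ 0.7059, -0.3635]))
b2 [ 0.421 -0.173  0.049] (0.018, 1200, (0.4221, -0.1775, 0.0493), array([ 0.4223, -0.1772])) (0.018, 351, (0.4238, -0.176, 0.0508), array([ 0.414 , -0.1598]))
rim px [ 0.5846839  -0.05431253  0.16175015]
785 [ 0.55804221 -0.04790399  0.24259117] (0.5581, -0.0479, 0.044) [ 0.51601243 -0.09056412  0.23500143] [ 0.59997525 -0.00577665  0.25169127]
1757 ((562.5233764648438, -45.82331848144531), (114.12078094482422, 102.79673767089844), 14.663108825683594)
```

Deep tin: t2 (height 45). Shallow tins: t1, t3 and t4 (32). First I set yaw to 0 and lift, then look at the mouth from close up.

>>> step_arm([
  [-1,0,0,-1,0,0,0.7735],
  [-1,0,0,-1,0,0,0.7735],
  [-1,0,0,-1,0,0,0.7735],
  [-1,0,0,-1,0,0,0.7735],
  [-1,0,0,-1,0,0,0.7735],
  [-1,0,0,-1,0,0,0.7735],
  [-1,0,0,-1,0,0,0.7735],
  [-1,0,0,-1,0,0,0.7735],
  [-1,0,0,-1,0,0,0.7735],
  [-1,0,0,-1,0,0,0.7735],
  [-1,0,0,-1,0,0,0.7735],
  [-1,0,0,-1,0,0,0.7735],
])

```text
time_s: 1.1
position: [0.1915, 0.5155, 0.405]
ee_rot: [180.0, 0.0, 0.1]
contact_force: [0.6, -0.1, -0.5]
gripper_width: 0.094
```

>>> step_arm([
  [-1,1,1,0,0,0,0],
  [-1,1,1,0,0,0,0],
  [-1,1,1,0,0,0,0],
  [-1,1,1,0,0,0,0],
  [-1,1,1,0,0,0,0],
  [-1,1,1,0,0,0,0],
  [-1,1,1,0,0,0,0],
  [-1,1,1,0,0,0,0],
])

```text
time_s: 1.77
position: [0.3952, 0.3116, 0.4045]
ee_rot: [179.9, -0.0, -0.4]
contact_force: [-0.1, 0.9, -1.2]
gripper_width: 0.0941
```

```bash
python3 -c "
from h import *
o=get_obs(); print(o['time_s'],o['position'],o['ee_rot'],o['qpos']); c=read_camera('wrist'); print(np.array(c['hand_eye']).round(3),c['camera_matrix'])"
```

```text
1.7667 [0.39515296 0.31155059 0.40453631] [ 1.79855786e+02 -1.29627469e-02 -3.59995098e-01] [ 31.88538328   1.83866452  59.21229583  -0.14738635 119.0149408
  32.17398085]
[[ 1.    -0.001 -0.001 -0.002]
 [ 0.001  0.97   0.244 -0.07 ]
 [ 0.001 -0.244  0.97  -0.179]
 [ 0.     0.     0.     1.   ]] [[339.41142431   0.         322.33632128]
 [  0.         339.41142431 240.76179262]
 [  0.           0.           1.        ]]
```

>>> step_arm([
  [-1,0.83,1,0,0,0,0],
  [-1,0.83,1,0,0,0,0],
  [-1,0.83,1,0,0,0,0],
  [-1,0.83,1,0,0,0,0],
  [-1,0.83,1,0,0,0,0],
  [-1,0.83,1,0,0,0,0],
  [-1,0.83,1,0,0,0,0],
  [-1,0.83,1,0,0,0,0],
])

```text
time_s: 2.48
position: [0.5587, 0.1147, 0.4037]
ee_rot: [-180.0, 0.2, -0.1]
contact_force: [0.2, -0.1, -0.6]
gripper_width: 0.0941
```

>>> step_arm([
  [-1,0,0.73,0,0,0,0],
  [-1,0,0.73,0,0,0,0],
  [-1,0,0.73,0,0,0,0],
  [-1,0,0.73,0,0,0,0],
  [-1,0,0.73,0,0,0,0],
  [-1,0,0.73,0,0,0,0],
  [-1,0,0.73,0,0,0,0],
  [-1,0,0.73,0,0,0,0],
  [-1,0,0.73,0,0,0,0],
])

```text
time_s: 3.23
position: [0.5575, -0.0284, 0.4058]
ee_rot: [-180.0, -0.0, 0.2]
contact_force: [0.3, 0.4, -0.6]
gripper_width: 0.094
```

Run:
```python
from h import *
o=get_obs(); print(o['time_s'],o['position'],o['ee_rot'])
c=cam('wrist'); save(c,'w1.png'); P=cloud(c); np.save('w1.npy',P)
k=P[(P[...,2]>.239)&(P[...,2]<.250)&(abs(P[...,0]-.558)<.08)&(abs(P[...,1]+.048)<.08)]
print(len(k),k.mean(0),k.min(0),k.max(0),cv2.minEnclosingCircle(k[:,:2].astype(np.float32)),np.percentile(k[:,2],[5,50,95]))
```

```text
3.2333 [ 0.55748694 -0.02837079  0.40583856] [-1.79975745e+02 -3.42666048e-02  1.87513485e-01]
1151 [ 0.55591793 -0.04771412  0.24410923] [ 0.51573765 -0.08822369  0.23904858] [ 0.59723668 -0.00792429  0.24709335] ((0.5557448863983154, -0.04809168353676796), 0.042053814977407455) [0.24062716 0.24440406 0.2457988 ]
```

View pics/w1.png

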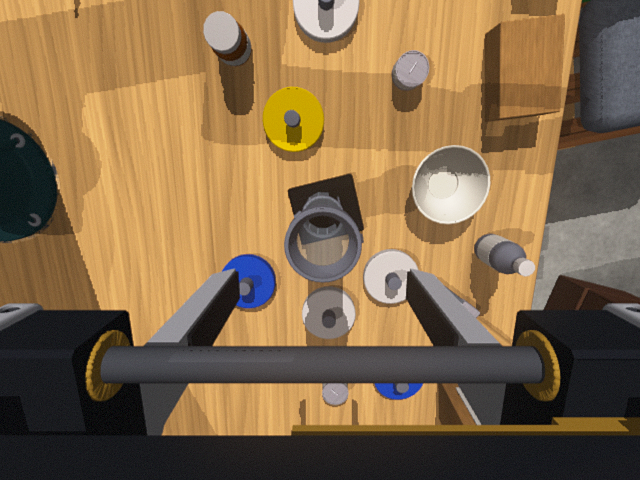

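Rim centre is at px (323,243), collar about 81 mm, axis about (0.557,-0.048). Now to the deep tin.

>>> step_arm([
  [-1,0.155,-1,0,0,0,0],
  [-1,0.155,-1,0,0,0,0],
  [-1,0.155,-1,0,0,0,0],
  [-1,0.155,-1,0,0,0,0],
  [-1,0.155,-1,0,0,0,0],
  [-1,0.155,-1,0,0,0,0],
])

```text
time_s: 3.78
position: [0.5883, 0.1768, 0.4036]
ee_rot: [-179.9, 0.1, 0.6]
contact_force: [-0.1, -0.7, -0.4]
gripper_width: 0.0935
```

>>> step_arm([
  [-1,0,-1,0.8,0,0,0],
  [-1,0,-1,0.8,0,0,0],
  [-1,0,-1,0.8,0,0,0],
  [-1,0,-1,0.8,0,0,0],
  [-1,0,-1,0.8,0,0,0],
  [-1,0,-1,0.8,0,0,0],
  [-1,0,-1,0.8,0,0,0],
  [-1,0,-1,0.8,0,0,0],
  [-1,0,-1,0.8,0,0,0],
])

```text
time_s: 4.53
position: [0.5885, 0.3693, 0.2458]
ee_rot: [179.9, -0.0, 0.0]
contact_force: [-0.1, -1.1, 1.9]
gripper_width: 0.0942
```

```bash
cat >> h.py <<'E'
def circtop(P,x,y,R,z0,z1):
    k=P[(P[...,2]>z0)&(P[...,2]<z1)&(np.hypot(P[...,0]-x,P[...,1]-y)<R)]
    if len(k)<5: print('none');return
    (a,b),r=cv2.minEnclosingCircle(k[:,:2].astype(np.float32)); print(len(k),'c',round(a,4),round(b,4),'r',round(r,4),'mean',k.mean(0).round(4),'ext',((k.min(0)+k.max(0))/2).round(4),'z',np.percentile(k[:,2],[5,50,95]).round(4))
E
python3 - <<'E'
from h import *
o=get_obs(); print(o['time_s'],o['position'],o['ee_rot'])
P=cloud(cam('wrist')); circtop(P,.589,.378,.05,.035,.06)
E
```

```text
4.5333 [0.58854978 0.36926915 0.24576418] [ 1.79949993e+02 -4.16473497e-03  2.78879081e-02]
1523 c 0.588 0.3784 r 0.0251 mean [0.5878 0.3787 0.0434] ext [0.5879 0.3788 0.0409] z [0.042  0.0434 0.0451]
```

>>> step_arm([
  [-1,0,-0.04,0.6,0,0,0],
  [-1,0,-0.04,0.6,0,0,0],
  [-1,0,-0.04,0.6,0,0,0],
  [-1,0,-0.04,0.6,0,0,0],
  [-1,0,-0.04,0.6,0,0,0],
])

```text
time_s: 5.0
position: [0.5884, 0.3756, 0.125]
ee_rot: [179.9, 0.1, -0.1]
contact_force: [0.5, 0.1, 0.7]
gripper_width: 0.0939
```

>>> step_arm([
  [-1,0,0,0.2,0,0,0],
  [-1,0,0,0.4,0,0,0],
  [-1,0,0,0.53,0,0,0],
  [-1,0,0,0.53,0,0,0],
  [-1,0,0,0.53,0,0,0],
  [0.6,0,0,0.53,0,0,0],
  [0.6,0,0,0.53,0,0,0],
  [0.6,0,0,0.53,0,0,0],
  [0.6,0,0,0.53,0,0,0],
  [0.6,0,0,0.53,0,0,0],
  [0.6,0,0,0.53,0,0,0],
  [0.6,0,0,0.53,0,0,0],
], squeeze=20)

```text
time_s: 6.0
position: [0.5887, 0.3776, 0.0197]
ee_rot: [-180.0, -0.0, 0.0]
contact_force: [1.9, -0.0, 0.9]
gripper_width: 0.0508
```

>>> step_arm([
  [0.6,0,0,-1,0,0,0],
  [0.6,0,0,-1,0,0,0],
  [0.6,0,0,-1,0,0,0],
  [0.6,0,0,-1,0,0,0],
  [0.6,0,0,-1,0,0,0],
  [0.6,0,0,-1,0,0,0],
])

```text
time_s: 6.5
position: [0.5913, 0.3791, 0.2303]
ee_rot: [-179.5, -0.9, 0.0]
contact_force: [0.1, -0.1, 0.6]
gripper_width: 0.0498
```

>>> step_arm([
  [0.6,-0.16,1,-0.4,0,0,0],
  [0.6,-0.16,1,-0.4,0,0,0],
  [0.6,-0.16,1,-0.4,0,0,0],
  [0.6,-0.16,1,-0.4,0,0,0],
  [0.6,-0.16,1,-0.4,0,0,0],
  [0.6,-0.16,1,-0.4,0,0,0],
])

```text
time_s: 7.0
position: [0.5565, 0.1727, 0.302]
ee_rot: [179.9, -0.2, -0.3]
contact_force: [1.1, 0.4, 0.0]
gripper_width: 0.0498
```

>>> step_arm([
  [0.6,0,1,0,0,0,0],
  [0.6,0,1,0,0,0,0],
  [0.6,0,1,0,0,0,0],
  [0.6,0,1,0,0,0,0],
  [0.6,0,1,0,0,0,0],
  [0.6,0,1,0,0,0,0],
])

```text
time_s: 7.5
position: [0.5562, -0.0281, 0.2972]
ee_rot: [179.9, 0.2, -0.4]
contact_force: [-0.1, 0.5, -1.4]
gripper_width: 0.0497
```

>>> step_arm([
  [0.6,0,0.13,0,0,0,0],
  [0.6,0,0.13,0,0,0,0],
  [0.6,0,0.13,0,0,0,0],
  [0.6,0,0.13,0,0,0,0],
  [0.6,0,0.13,0,0,0,0],
])

```text
time_s: 7.92
position: [0.5566, -0.0471, 0.2989]
ee_rot: [-180.0, 0.0, 0.1]
contact_force: [0.7, 0.0, -1.6]
gripper_width: 0.0496
```

Run:
```python
from h import *
o=get_obs(); print(o['time_s'],o['position'],o['ee_rot'],o['gripper_width'])
c=cam('wrist'); save(c,'w2.png')
P=cloud(c); circtop(P,.557,-.048,.05,.235,.252)
P=cloud(cam('top')); circtop(P,.557,-.048,.05,.235,.252)
```

```text
7.9167 [ 0.55660992 -0.04705558  0.29893478] [-1.79950163e+02  4.32067741e-02  9.83069261e-02] 0.04962624022442908
1669 c 0.557 -0.0457 r 0.0418 mean [ 0.5559 -0.0282  0.2428] ext [ 0.5573 -0.0351  0.241 ] z [0.2356 0.2443 0.2455]
98 c 0.5551 -0.0189 r 0.0277 mean [ 0.5535 -0.0149  0.2432] ext [ 0.5551 -0.0163  0.2418] z [0.2357 0.2446 0.2482]
```

View pics/w2.png

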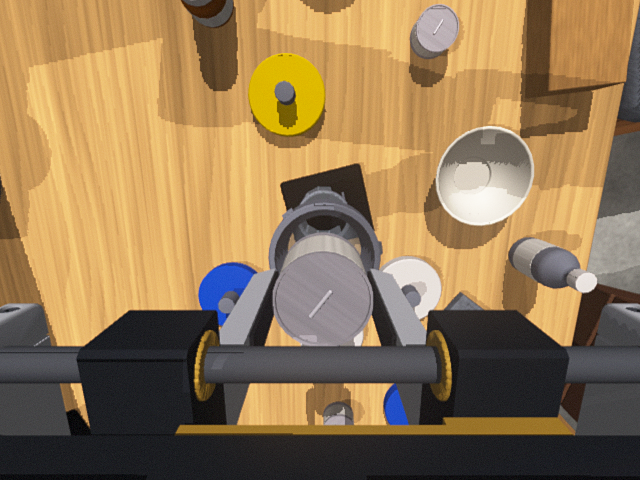

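>>> step_arm([
  [0.6,0,0,0.15,0,0,0],
  [0.6,0,0,0.25,0,0,0],
  [0.6,0,0,0.25,0,0,0],
  [0.6,0,0,0.25,0,0,0],
  [-0.5,0,0,0.25,0,0,0],
  [-0.5,0,0,0.25,0,0,0],
  [-0.5,0,0,0.25,0,0,0],
  [-0.5,0,0,0.25,0,0,0],
  [-0.5,0,0,0.25,0,0,0],
  [-0.5,0,0,0.25,0,0,0],
])

```text
time_s: 8.85
position: [0.5568, -0.0485, 0.2501]
ee_rot: [180.0, -0.1, -0.0]
contact_force: [0.1, -0.6, 0.4]
gripper_width: 0.0707
```

>>> step_arm([
  [-0.5,0,-0.2,-0.6,0,0,0],
  [-0.5,0,-0.2,-0.6,0,0,0],
  [-0.5,0,-0.2,-0.6,0,0,0],
  [-0.5,0,-0.2,-0.6,0,0,0],
  [-1,0,-0.2,-0.6,0,0,0],
])

```text
time_s: 9.27
position: [0.5575, -0.0079, 0.3736]
ee_rot: [180.0, -0.5, 0.1]
contact_force: [-0.6, -0.4, -0.5]
gripper_width: 0.0743
```

Run:
```python
from h import *
o=get_obs(); print(o['time_s'],o['position'],o['ee_rot'],o['gripper_width'])
c=cam('wrist'); save(c,'w3.png')
P=cloud(c); circtop(P,.557,-.048,.05,.235,.252); circtop(P,.557,-.048,.03,.02,.08)
c=cam('scene'); cv2.imwrite('pics/s2.png',cv2.resize(c['img'][150:300,220:420,::-1],(800,600)))
P=cloud(c)
for a in ((.69,.169),(.447,.35),(.581,-.393)): circtop(P,*a,.05,.025,.045)
```

```text
9.2667 [ 0.55747426 -0.00793042  0.37364885] [ 1.79950336e+02 -4.68453394e-01  7.00539527e-02] 0.07427613645257836
1769 c 0.5562 -0.047 r 0.0425 mean [ 0.5562 -0.0495  0.2425] ext [ 0.557 -0.048  0.241] z [0.2357 0.244  0.2457]
304 c 0.5571 -0.0498 r 0.0288 mean [ 0.5569 -0.0716  0.0585] ext [ 0.5559 -0.0502  0.0517] z [0.036  0.0586 0.0774]
356 c 0.6891 0.1693 r 0.026 mean [0.6899 0.17   0.0309] ext [0.6896 0.169  0.0316] z [0.0272 0.0309 0.0342]
381 c 0.4466 0.3518 r 0.0265 mean [0.4471 0.3523 0.031 ] ext [0.447 0.352 0.031] z [0.0269 0.0311 0.0347]
176 c 0.5796 -0.3922 r 0.0272 mean [ 0.5814 -0.3914  0.0307] ext [ 0.5807 -0.391   0.0317] z [0.0264 0.0308 0.0349]
```

View pics/s2.png

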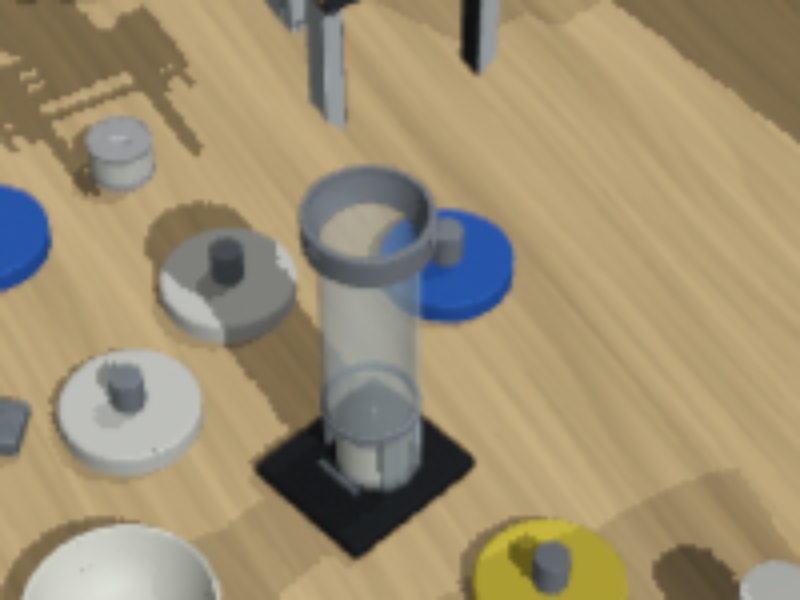

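Deep tin stands at the bottom of the tube. Quick check of the cardboard box's height near t1.

```bash
python3 -c "
import numpy as np
T=np.load('top1.npy'); print(T[148,245],T[170,245],T[165,225],T[165,262])"
```

```text
[0.85462861 0.16240559 0.05134337] [0.81087257 0.16841563 0.01367082] [0.81157565 0.21240804 0.05291373] [0.81744975 0.12361074 0.02609616]
```

>>> step_arm([
  [-1,0.665,-0.885,0.7,0,0,0],
  [-1,0.665,-0.885,0.7,0,0,0],
  [-1,0.665,-0.885,0.7,0,0,0],
  [-1,0.665,-0.885,0.7,0,0,0],
  [-1,0.665,-0.885,0.7,0,0,0],
  [-1,0.665,-0.885,0.7,0,0,0],
  [-1,0.665,-0.885,0.7,0,0,0],
  [-1,0.665,-0.885,0.7,0,0,0],
])

```text
time_s: 10.03
position: [0.6881, 0.1699, 0.221]
ee_rot: [179.9, 0.7, 0.1]
contact_force: [-0.9, 0.0, -0.1]
gripper_width: 0.0938
```

Run:
```python
from h import *
o=get_obs(); print(o['time_s'],o['position'],o['ee_rot'])
P=cloud(cam('wrist')); circtop(P,.69,.169,.05,.025,.05)
```

```text
10.0333 [0.68810718 0.16993776 0.22103549] [1.79897624e+02 7.34783240e-01 1.34829944e-01]
1588 c 0.689 0.1692 r 0.0251 mean [0.6889 0.1695 0.0304] ext [0.6888 0.1694 0.0296] z [0.029  0.0303 0.032 ]
```

>>> step_arm([
  [-1,-0.005,0,0.6,0,0,0],
  [-1,-0.005,0,0.6,0,0,0],
  [-1,-0.005,0,0.6,0,0,0],
  [-1,-0.005,0,0.6,0,0,0],
])

```text
time_s: 10.42
position: [0.6826, 0.1653, 0.1004]
ee_rot: [179.8, 1.0, -0.1]
contact_force: [-1.1, 0.6, -2.7]
gripper_width: 0.094
```

>>> step_arm([
  [-1,0,0,0.2,0,0,0],
  [-1,0,0,0.35,0,0,0],
  [-1,0,0,0.5,0,0,0],
  [-1,0,0,0.5,0,0,0],
  [-1,0,0,0.5,0,0,0],
  [0.6,0,0,0.5,0,0,0],
  [0.6,0,0,0.5,0,0,0],
  [0.6,0,0,0.5,0,0,0],
  [0.6,0,0,0.5,0,0,0],
  [0.6,0,0,0.5,0,0,0],
  [0.6,0,0,0.5,0,0,0],
  [0.6,0,0,0.5,0,0,0],
])

```text
time_s: 11.42
position: [0.6889, 0.1687, 0.0098]
ee_rot: [-180.0, -0.1, 0.0]
contact_force: [1.2, -0.3, 0.6]
gripper_width: 0.0506
```

>>> step_arm([
  [0.6,0,0,-1,0,0,0],
  [0.6,0,0,-1,0,0,0],
  [0.6,0,0,-1,0,0,0],
  [0.6,0,0,-1,0,0,0],
  [0.6,0,0,-1,0,0,0],
  [0.6,0,0,-1,0,0,0],
])

```text
time_s: 11.92
position: [0.6918, 0.1692, 0.2207]
ee_rot: [-179.8, -1.0, 0.0]
contact_force: [0.1, -0.6, 1.3]
gripper_width: 0.0495
```

>>> step_arm([
  [0.6,0,0,-0.6,0,0,0],
  [0.6,-0.2,0.3,-0.6,0,0,0],
  [0.6,-0.66,1,-0.6,0,0,0],
  [0.6,-0.66,1,-0.6,0,0,0],
  [0.6,-0.66,1,-0.6,0,0,0],
  [0.6,-0.66,1,-0.6,0,0,0],
  [0.6,-0.66,1,-0.6,0,0,0],
  [0.6,-0.66,1,-0.6,0,0,0],
  [0.6,-0.66,1,-0.6,0,0,0],
  [0.6,-0.66,1,-0.6,0,0,0],
])

```text
time_s: 12.75
position: [0.5567, -0.0313, 0.3289]
ee_rot: [-179.9, 0.0, -0.0]
contact_force: [0.9, 0.2, -1.0]
gripper_width: 0.0495
```

>>> step_arm([
  [0.6,0,0.085,0,0,0,0],
  [0.6,0,0.085,0,0,0,0],
  [0.6,0,0.085,0,0,0,0],
  [0.6,0,0.085,0.2,0,0,0],
  [0.6,0,0.085,0.3,0,0,0],
  [0.6,0,0.085,0.4,0,0,0],
  [0.6,0,0.085,0.4,0,0,0],
  [0.6,0,0.085,0.4,0,0,0],
  [0.6,0,0.085,0.4,0,0,0],
])

```text
time_s: 13.5
position: [0.5573, -0.0476, 0.2506]
ee_rot: [-180.0, -0.1, 0.1]
contact_force: [-0.4, 0.2, -0.8]
gripper_width: 0.0494
```

>>> step_arm([
  [-0.5,0,0,0,0,0,0],
  [-0.5,0,0,0,0,0,0],
  [-0.5,0,0,0,0,0,0],
  [-0.5,0,0,0,0,0,0],
  [-0.5,0,0,0,0,0,0],
  [-0.5,0,-0.2,-0.6,0,0,0],
  [-0.5,0,-0.2,-0.6,0,0,0],
  [-0.5,0,-0.2,-0.6,0,0,0],
  [-0.5,0,-0.2,-0.6,0,0,0],
  [-1,0,-0.2,-0.6,0,0,0],
])

```text
time_s: 14.33
position: [0.5574, -0.008, 0.3737]
ee_rot: [180.0, -0.5, 0.1]
contact_force: [0.2, -1.0, -0.1]
gripper_width: 0.0745
```

Run:
```python
from h import *
o=get_obs(); print(o['time_s'],o['position'],o['ee_rot'],o['gripper_width'])
c=cam('scene'); cv2.imwrite('pics/s3.png',cv2.resize(c['img'][150:300,220:420,::-1],(800,600)))
P=cloud(c)
for a in ((.447,.35),(.581,-.393)): circtop(P,*a,.05,.025,.045)
for a in ((.561,.262),(.679,-.168),(.567,-.239)): circtop(P,*a,.06,.013,.023)
```

```text
14.3333 [ 0.55744599 -0.00796204  0.37370893] [ 1.79950179e+02 -4.75314133e-01  6.49834048e-02] 0.07451672162612696
377 c 0.4459 0.351 r 0.0271 mean [0.4469 0.3521 0.0309] ext [0.447  0.3515 0.0323] z [0.0274 0.0308 0.0347]
173 c 0.5838 -0.3944 r 0.0281 mean [ 0.5816 -0.3915  0.0309] ext [ 0.5807 -0.3935  0.0309] z [0.0264 0.031  0.0345]
1166 c 0.5609 0.2619 r 0.0507 mean [0.5626 0.2649 0.018 ] ext [0.5615 0.2623 0.018 ] z [0.0147 0.0181 0.0214]
705 c 0.6789 -0.1672 r 0.0509 mean [ 0.6808 -0.1627  0.0179] ext [ 0.6796 -0.1664  0.0179] z [0.0142 0.0178 0.0213]
588 c 0.5695 -0.2383 r 0.0522 mean [ 0.5705 -0.2336  0.0178] ext [ 0.5678 -0.2383  0.018 ] z [0.0139 0.0178 0.0218]
```

View pics/s3.png

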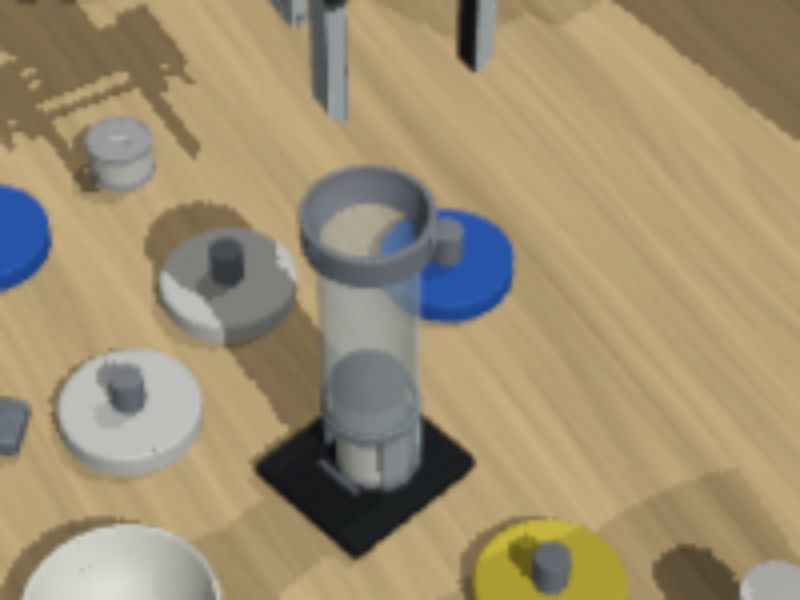

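Second tin lies flat on top. Now t3.

>>> step_arm([
  [-1,-0.55,-1,0,0,0,0],
  [-1,-0.55,-1,0,0,0,0],
  [-1,-0.55,-1,0,0,0,0],
  [-1,-0.55,-1,0,0,0,0],
  [-1,-0.55,-1,0,0,0,0],
  [-1,-0.55,-1,0,0,0,0],
])

```text
time_s: 14.88
position: [0.4439, 0.1941, 0.3674]
ee_rot: [-180.0, 0.2, 0.2]
contact_force: [-0.3, 0.1, -0.2]
gripper_width: 0.0943
```

>>> step_arm([
  [-1,0,-0.795,0.7,0,0,0],
  [-1,0,-0.795,0.7,0,0,0],
  [-1,0,-0.795,0.7,0,0,0],
  [-1,0,-0.795,0.7,0,0,0],
  [-1,0,-0.795,0.7,0,0,0],
  [-1,0,-0.795,0.7,0,0,0],
  [-1,0,-0.795,0.7,0,0,0],
  [-1,0,-0.795,0.7,0,0,0],
])

```text
time_s: 15.55
position: [0.4463, 0.3495, 0.2282]
ee_rot: [179.9, 0.1, -0.0]
contact_force: [-0.0, 0.1, 1.0]
gripper_width: 0.0937
```

Run:
```python
from h import *
o=get_obs(); print(o['time_s'],o['position'],o['ee_rot'])
P=cloud(cam('wrist')); circtop(P,.447,.351,.06,.025,.05)
```

```text
15.55 [0.44634618 0.34954806 0.22821132] [ 1.79874172e+02  1.21209360e-01 -2.02964655e-02]
1537 c 0.4457 0.3516 r 0.0251 mean [0.4458 0.3518 0.0304] ext [0.4458 0.3515 0.0308] z [0.029  0.0304 0.0322]
```

>>> step_arm([
  [-1,-0.005,0,0.6,0,0,0],
  [-1,-0.005,0,0.6,0,0,0],
  [-1,-0.005,0,0.6,0,0,0],
  [-1,-0.005,0,0.6,0,0,0],
])

```text
time_s: 15.93
position: [0.4416, 0.3461, 0.102]
ee_rot: [179.5, 0.7, -0.1]
contact_force: [-2.0, -0.6, -1.5]
gripper_width: 0.0942
```

>>> step_arm([
  [-1,0,0,0.2,0,0,0],
  [-1,0,0,0.35,0,0,0],
  [-1,0,0,0.5,0,0,0],
  [-1,0,0,0.5,0,0,0],
  [-1,0,0,0.5,0,0,0],
  [0.6,0,0,0.5,0,0,0],
  [0.6,0,0,0.5,0,0,0],
  [0.6,0,0,0.5,0,0,0],
  [0.6,0,0,0.5,0,0,0],
  [0.6,0,0,0.5,0,0,0],
  [0.6,0,0,0.5,0,0,0],
  [0.6,0,0,0.5,0,0,0],
])

```text
time_s: 16.93
position: [0.4459, 0.3507, 0.0098]
ee_rot: [-180.0, -0.1, 0.0]
contact_force: [1.1, 0.0, 0.7]
gripper_width: 0.0512
```

>>> step_arm([
  [0.6,0,0,-1,0,0,0],
  [0.6,0,0,-1,0,0,0],
  [0.6,0,0,-1,0,0,0],
  [0.6,0,0,-1,0,0,0],
  [0.6,0,0,-1,0,0,0],
  [0.6,0,0,-1,0,0,0],
])

```text
time_s: 17.43
position: [0.4486, 0.3526, 0.2191]
ee_rot: [-179.5, -0.8, 0.0]
contact_force: [1.0, 0.7, 0.4]
gripper_width: 0.0495
```

>>> step_arm([
  [0.6,0.555,1,-0.6,0,0,0],
  [0.6,0.555,1,-0.6,0,0,0],
  [0.6,0.555,1,-0.6,0,0,0],
  [0.6,0.555,1,-0.6,0,0,0],
  [0.6,0.555,1,-0.6,0,0,0],
  [0.6,0.555,1,-0.6,0,0,0],
  [0.6,0.555,1,-0.6,0,0,0],
])

```text
time_s: 18.02
position: [0.5594, 0.1457, 0.3313]
ee_rot: [179.9, -0.2, -0.4]
contact_force: [-1.1, 0.8, -1.0]
gripper_width: 0.0497
```

>>> step_arm([
  [0.6,0,0.995,0,0,0,0],
  [0.6,0,0.995,0,0,0,0],
  [0.6,0,0.995,0,0,0,0],
  [0.6,0,0.995,0,0,0,0],
  [0.6,0,0.995,0,0,0,0],
  [0.6,0,0.995,0,0,0,0],
  [0.6,0,0.995,0.2,0,0,0],
  [0.6,0,0.995,0.3,0,0,0],
  [0.6,0,0.995,0.4,0,0,0],
  [0.6,0,0.995,0.4,0,0,0],
  [0.6,0,0.995,0.4,0,0,0],
  [0.6,0,0.995,0.4,0,0,0],
])

```text
time_s: 19.02
position: [0.557, -0.0478, 0.2503]
ee_rot: [-180.0, -0.1, 0.0]
contact_force: [-0.2, -0.2, -0.7]
gripper_width: 0.05
```

>>> step_arm([
  [-0.5,0,0,0,0,0,0],
  [-0.5,0,0,0,0,0,0],
  [-0.5,0,0,0,0,0,0],
  [-0.5,0,0,0,0,0,0],
  [-0.5,0,0,0,0,0,0],
  [-0.5,0,0,-0.6,0,0,0],
  [-0.5,0,0,-0.6,0,0,0],
  [-0.5,0,0,-0.6,0,0,0],
  [-0.5,0,0,-0.6,0,0,0],
  [-1,0,0,-0.6,0,0,0],
])

```text
time_s: 19.85
position: [0.5574, -0.0486, 0.3732]
ee_rot: [179.9, -0.4, -0.0]
contact_force: [0.7, 0.9, -0.2]
gripper_width: 0.0742
```

>>> step_arm([
  [-1,0.12,1,0,0,0,0],
  [-1,0.12,1,0,0,0,0],
  [-1,0.12,1,0,0,0,0],
  [-1,0.12,1,0,0,0,0],
  [-1,0.12,1,0,0,0,0],
  [-1,0.12,1,0,0,0,0],
  [-1,0.12,1,0,0,0,0],
])

```text
time_s: 20.43
position: [0.5802, -0.2503, 0.3657]
ee_rot: [-179.8, 0.3, -0.2]
contact_force: [-0.0, -0.1, -0.1]
gripper_width: 0.0942
```

>>> step_arm([
  [-1,0,0.725,0.7,0,0,0],
  [-1,0,0.725,0.7,0,0,0],
  [-1,0,0.725,0.7,0,0,0],
  [-1,0,0.725,0.7,0,0,0],
  [-1,0,0.725,0.7,0,0,0],
  [-1,0,0.725,0.7,0,0,0],
  [-1,0,0.725,0.7,0,0,0],
  [-1,0,0.725,0.7,0,0,0],
])

```text
time_s: 21.1
position: [0.5813, -0.3916, 0.2306]
ee_rot: [-180.0, -0.1, 0.1]
contact_force: [-0.3, 0.3, 0.9]
gripper_width: 0.0939
```

Run:
```python
from h import *
o=get_obs(); print(o['time_s'],o['position'],o['ee_rot'])
P=cloud(cam('wrist')); circtop(P,.581,-.393,.06,.025,.05)
c=cam('top'); P=cloud(c); save(c,'top2.png'); circtop(P,.557,-.048,.055,.235,.252)
for a in ((.561,.262),(.679,-.168),(.567,-.239)): circtop(P,*a,.065,.013,.023)
```

```text
21.1 [ 0.58128319 -0.39157586  0.23055436] [-1.79975098e+02 -6.48632842e-02  1.09239713e-01]
1500 c 0.5806 -0.3931 r 0.0251 mean [ 0.5807 -0.3929  0.0304] ext [ 0.5808 -0.3929  0.0297] z [0.029  0.0303 0.0321]
427 c 0.5569 -0.0486 r 0.043 mean [ 0.5575 -0.0495  0.2432] ext [ 0.5579 -0.049   0.2429] z [0.2356 0.2445 0.2482]
1115 c 0.5607 0.2612 r 0.0499 mean [0.5597 0.2604 0.0185] ext [0.5612 0.2606 0.0181] z [0.0149 0.0185 0.022 ]
1036 c 0.6787 -0.1677 r 0.0498 mean [ 0.6778 -0.1676  0.0184] ext [ 0.6786 -0.168   0.018 ] z [0.0148 0.0185 0.022 ]
1091 c 0.5682 -0.2394 r 0.0496 mean [ 0.5673 -0.2386  0.0185] ext [ 0.5679 -0.2392  0.018 ] z [0.0146 0.0186 0.022 ]
```

View pics/top2.png

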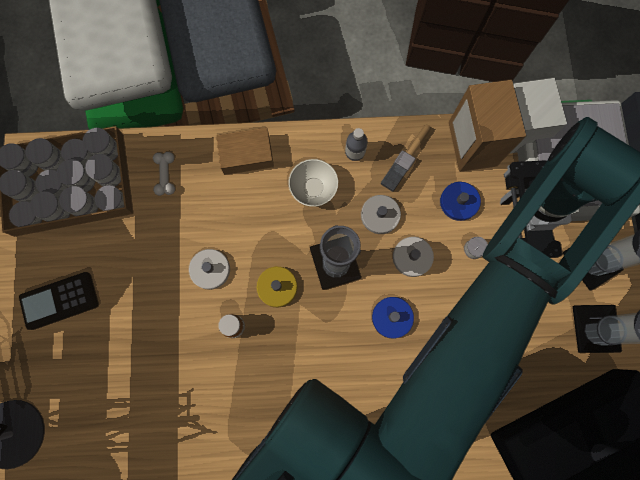

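>>> step_arm([
  [-1,0,0,0.6,0,0,0],
  [-1,0,0,0.6,0,0,0],
  [-1,0,0,0.6,0,0,0],
  [-1,0,0,0.6,0,0,0],
])

```text
time_s: 21.53
position: [0.5772, -0.3887, 0.1008]
ee_rot: [-179.4, 0.7, 0.1]
contact_force: [-1.5, 0.7, -2.1]
gripper_width: 0.0937
```

>>> step_arm([
  [-1,0,0,0.2,0,0,0],
  [-1,0,0,0.35,0,0,0],
  [-1,0,0,0.5,0,0,0],
  [-1,0,0,0.5,0,0,0],
  [-1,0,0,0.5,0,0,0],
  [0.6,0,0,0.5,0,0,0],
  [0.6,0,0,0.5,0,0,0],
  [0.6,0,0,0.5,0,0,0],
  [0.6,0,0,0.5,0,0,0],
  [0.6,0,0,0.5,0,0,0],
  [0.6,0,0,0.5,0,0,0],
  [0.6,0,0,0.5,0,0,0],
])

```text
time_s: 22.53
position: [0.5808, -0.3935, 0.0098]
ee_rot: [180.0, -0.0, -0.0]
contact_force: [1.2, -0.6, 1.3]
gripper_width: 0.0506
```

>>> step_arm([
  [0.6,0,0,-1,0,0,0],
  [0.6,0,0,-1,0,0,0],
  [0.6,0,0,-1,0,0,0],
  [0.6,0,0,-1,0,0,0],
  [0.6,0,0,-1,0,0,0],
  [0.6,0,0,-1,0,0,0],
])

```text
time_s: 23.03
position: [0.5831, -0.3955, 0.2206]
ee_rot: [179.4, -0.8, 0.0]
contact_force: [-0.7, -0.3, 0.7]
gripper_width: 0.0497
```

>>> step_arm([
  [0.6,-0.12,-1,-0.6,0,0,0],
  [0.6,-0.12,-1,-0.6,0,0,0],
  [0.6,-0.12,-1,-0.6,0,0,0],
  [0.6,-0.12,-1,-0.6,0,0,0],
  [0.6,-0.12,-1,-0.6,0,0,0],
  [0.6,-0.12,-1,-0.6,0,0,0],
  [0.6,-0.12,-1,-0.6,0,0,0],
])

```text
time_s: 23.62
position: [0.5571, -0.1893, 0.3346]
ee_rot: [179.9, -0.4, 0.3]
contact_force: [0.1, -0.2, 0.6]
gripper_width: 0.0495
```

>>> step_arm([
  [0.6,0,-0.725,0,0,0,0],
  [0.6,0,-0.725,0,0,0,0],
  [0.6,0,-0.725,0,0,0,0],
  [0.6,0,-0.725,0,0,0,0],
  [0.6,0,-0.725,0,0,0,0],
  [0.6,0,-0.725,0,0,0,0],
  [0.6,0,-0.725,0.2,0,0,0],
  [0.6,0,-0.725,0.3,0,0,0],
  [0.6,0,-0.725,0.4,0,0,0],
  [0.6,0,-0.725,0.4,0,0,0],
  [0.6,0,-0.725,0.4,0,0,0],
  [0.6,0,-0.725,0.4,0,0,0],
])

```text
time_s: 24.62
position: [0.5571, -0.0498, 0.2504]
ee_rot: [180.0, -0.1, -0.1]
contact_force: [-0.3, 0.3, 0.1]
gripper_width: 0.0495
```

>>> step_arm([
  [-0.5,0,0,0,0,0,0],
  [-0.5,0,0,0,0,0,0],
  [-0.5,0,0,0,0,0,0],
  [-0.5,0,0,0,0,0,0],
  [-0.5,0,0,0,0,0,0],
  [-0.5,0,0,-0.6,0,0,0],
  [-0.5,0,0,-0.6,0,0,0],
  [-0.5,0,0,-0.6,0,0,0],
  [-0.5,0,-0.2,-0.6,0,0,0],
  [-0.5,0,-0.2,-0.6,0,0,0],
  [-0.5,0,-0.2,-0.6,0,0,0],
])

```text
time_s: 25.53
position: [0.5568, -0.0071, 0.3705]
ee_rot: [180.0, -0.1, 0.2]
contact_force: [0.4, 0.0, -0.7]
gripper_width: 0.0704
```

Run:
```python
from h import *
o=get_obs(); print(o['time_s'],o['position'],o['ee_rot'],o['gripper_width'])
c=cam('scene'); cv2.imwrite('pics/s4.png',cv2.resize(c['img'][150:300,220:420,::-1],(800,600)))
c=cam('wrist');P=cloud(c); save(c,'w4.png')
circtop(P,.557,-.048,.055,.24,.25)
circtop(P,.557,-.048,.024,.08,.22)
```

```text
25.5333 [ 0.55675563 -0.00708388  0.37048113] [ 1.79991372e+02 -1.19191395e-01  1.65057867e-01] 0.0704228309116026
1371 c 0.556 -0.0475 r 0.0415 mean [ 0.5558 -0.0469  0.2442] ext [ 0.5567 -0.048   0.2436] z [0.2413 0.2445 0.2458]
825 c 0.557 -0.0498 r 0.0237 mean [ 0.5569 -0.0541  0.1543] ext [ 0.5571 -0.0545  0.1542] z [0.1531 0.1543 0.1556]
```

View pics/s4.png

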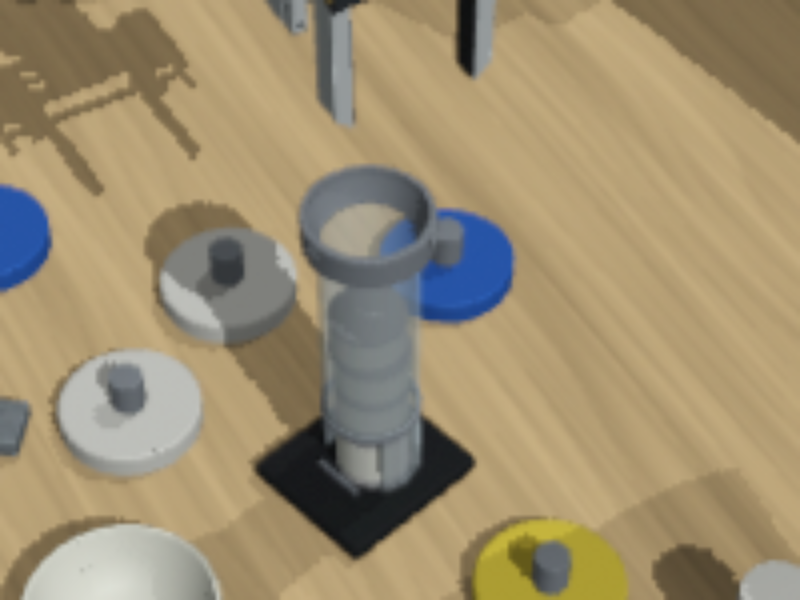

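All four tins stand in the tube (top at 154 mm, 156 expected). Next is lid_3, the nearest one.

>>> step_arm([
  [-1,0.055,1,0,0,0,0],
  [-1,0.055,1,0,0,0,0],
  [-1,0.055,1,0,0,0,0],
  [-1,0.055,1,0,0,0,0],
  [-1,0.055,1,0,0,0,0],
  [-1,0.055,1,0,0,0,0],
])

```text
time_s: 26.13
position: [0.5665, -0.2156, 0.3658]
ee_rot: [180.0, 0.3, -0.5]
contact_force: [0.6, -0.2, -1.8]
gripper_width: 0.094
```

>>> step_arm([
  [-1,0,0.155,0.7,0,0,0],
  [-1,0,0.155,0.7,0,0,0],
  [-1,0,0.155,0.7,0,0,0],
  [-1,0,0.155,0.7,0,0,0],
  [0,0,0.155,0.7,0,0,0],
  [0,0,0.155,0.7,0,0,0],
  [0,0,0.155,0.7,0,0,0],
  [0,0,0.155,0.7,0,0,0],
])

```text
time_s: 26.8
position: [0.5687, -0.2396, 0.2327]
ee_rot: [179.9, -0.3, 0.0]
contact_force: [-0.2, -0.3, 0.0]
gripper_width: 0.0709
```

Run:
```python
from h import *
o=get_obs(); print(o['time_s'],o['position'],o['ee_rot'],o['gripper_width'])
c=cam('wrist');P=cloud(c)
circtop(P,.568,-.239,.065,.012,.023)
circtop(P,.568,-.239,.03,.04,.055)
```

```text
26.8 [ 0.56870769 -0.23961633  0.23274753] [ 1.79867380e+02 -2.76315457e-01  2.41280606e-02] 0.07093428069439611
4919 c 0.5672 -0.2388 r 0.0492 mean [ 0.5674 -0.2368  0.0174] ext [ 0.5674 -0.2388  0.0173] z [0.0161 0.0174 0.0187]
359 c 0.5675 -0.2385 r 0.012 mean [ 0.5674 -0.238   0.0452] ext [ 0.5673 -0.2383  0.0437] z [0.0436 0.0453 0.0465]
```

>>> step_arm([
  [0,-0.005,0,0.6,0,0,0],
  [0,-0.005,0,0.6,0,0,0],
  [0,-0.005,0,0.6,0,0,0],
  [0,-0.005,0,0.6,0,0,0],
  [0,-0.005,0,0.6,0,0,0],
  [0,-0.005,0,0.6,0,0,0],
])

```text
time_s: 27.35
position: [0.5685, -0.2402, 0.1132]
ee_rot: [179.9, -0.3, 0.0]
contact_force: [0.5, -0.1, 0.5]
gripper_width: 0.0468
```

>>> step_arm([
  [0,0,0,0.2,0,0,0],
  [0,0,0,0.35,0,0,0],
  [0,0,0,0.445,0,0,0],
  [0,0,0,0.445,0,0,0],
  [0,0,0,0.445,0,0,0],
  [0,0,0,0.445,0,0,0],
  [1,0,0,0.445,0,0,0],
  [1,0,0,0.445,0,0,0],
  [1,0,0,0.445,0,0,0],
  [1,0,0,0.445,0,0,0],
  [1,0,0,0.445,0,0,0],
  [1,0,0,0.445,0,0,0],
], squeeze=40)

```text
time_s: 28.35
position: [0.5675, -0.2398, 0.0218]
ee_rot: [179.9, -0.1, -0.0]
contact_force: [0.4, 0.1, 4.4]
gripper_width: 0.0232
```

>>> step_arm([
  [1,0,0,0,0,0,0],
  [1,0,0,0,0,0,0],
  [1,0,0,0,0,0,0],
  [1,0,0,-1,0,0,0],
  [1,0,0,-1,0,0,0],
  [1,0,0,-1,0,0,0],
  [1,0,0,-1,0,0,0],
  [1,0,0,-1,0,0,0],
  [1,0,0,-1,0,0,0],
  [1,0,0,-1,0,0,0],
  [1,0,0,-1,0,0,0],
])

```text
time_s: 29.27
position: [0.5658, -0.2391, 0.2185]
ee_rot: [-179.9, 0.2, -0.0]
contact_force: [0.2, 0.2, -2.1]
gripper_width: 0.0232
```

>>> step_arm([
  [1,0,0,-0.5,0,0,0],
  [1,0,0,-0.5,0,0,0],
  [1,0,0,-0.5,0,0,0],
  [1,0,0,-0.5,0,0,0],
  [1,0,0,-0.5,0,0,0],
  [1,0,0,-0.5,0,0,0],
  [1,0,0,-0.5,0,0,0],
])

```text
time_s: 29.85
position: [0.5658, -0.2391, 0.3163]
ee_rot: [-179.8, 0.4, -0.0]
contact_force: [0.2, -0.2, -1.1]
gripper_width: 0.0231
```

Run:
```python
from h import *
o=get_obs(); print(o['time_s'],o['position'],o['ee_rot'],o['gripper_width'],o['contact_force'])
c=cam('wrist');save(c,'w5.png');P=cloud(c); x,y,z=o['position']
circtop(P,x,y,.065,z-.021+.008,z-.021+.023)
circtop(P,x,y,.02,z-.021+.035,z-.021+.055)
```

```text
29.85 [ 0.5658186  -0.23908702  0.31626642] [-1.79804057e+02  3.60386796e-01 -5.03890808e-03] 0.02308980102513483 [ 0.24361475 -0.23059764 -1.06275973]
14001 c 0.5638 -0.2377 r 0.0492 mean [ 0.564  -0.2241  0.312 ] ext [ 0.5638 -0.2345  0.3108] z [0.3108 0.312  0.3132]
2398 c 0.5657 -0.2342 r 0.0183 mean [ 0.5649 -0.2352  0.3397] ext [ 0.5657 -0.2374  0.3402] z [0.3328 0.3399 0.3465]
```

View pics/w5.png

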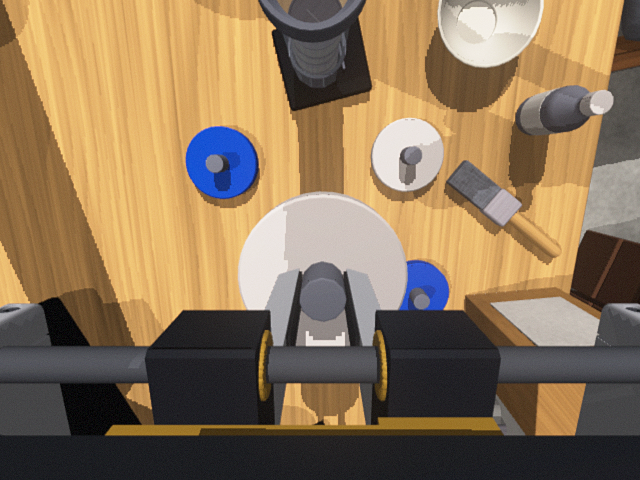

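>>> step_arm([
  [1,-0.045,-0.95,0,0,0,0],
  [1,-0.045,-0.95,0,0,0,0],
  [1,-0.045,-0.95,0,0,0,0],
  [1,-0.045,-0.95,0,0,0,0],
  [1,-0.045,-0.95,0,0,0,0],
  [1,-0.045,-0.95,0,0,0,0],
  [1,-0.045,-0.95,0,0,0,0],
  [1,-0.045,-0.95,0,0,0,0],
  [1,-0.045,-0.95,0,0,0,0],
  [1,-0.045,-0.95,0,0,0,0],
  [1,-0.045,-0.95,0,0,0,0],
])

```text
time_s: 30.82
position: [0.5576, -0.0507, 0.3201]
ee_rot: [-180.0, 0.0, -0.1]
contact_force: [0.2, 0.6, -0.4]
gripper_width: 0.0232
```

Run:
```python
from h import *
o=get_obs(); print(o['time_s'],o['position'],o['ee_rot'],o['gripper_width'],o['contact_force'])
c=cam('wrist');P=cloud(c); x,y,z=o['position']
circtop(P,x,y,.065,z-.021+.013,z-.021+.023)
for n in('top','scene'):
    P=cloud(cam(n)); circtop(P,x,y,.065,z-.021+.013,z-.021+.023)
circtop(P,x,y,.065,.235,.252)
```

```text
30.8167 [ 0.55763931 -0.05071021  0.3200747 ] [-1.79997201e+02  3.45768739e-02 -1.15667296e-01] 0.023211485730136868 [ 0.19765572  0.59804531 -0.35900453]
13902 c 0.5559 -0.0493 r 0.0491 mean [ 0.5559 -0.0359  0.3158] ext [ 0.5558 -0.0462  0.3171] z [0.3147 0.3158 0.3169]
372 c 0.556 -0.0498 r 0.049 mean [ 0.5537 -0.0168  0.3173] ext [ 0.5565 -0.0493  0.3172] z [0.3145 0.3174 0.3201]
781 c 0.5581 -0.0483 r 0.0505 mean [ 0.562  -0.0371  0.3164] ext [ 0.5564 -0.0482  0.3168] z [0.3136 0.3165 0.3192]
230 c 0.5577 -0.045 r 0.0419 mean [ 0.5657 -0.0298  0.2419] ext [ 0.5577 -0.0437  0.2418] z [0.2358 0.2425 0.2472]
```

>>> step_arm([
  [1,0.004,-0.007,0.1,0,0,0],
  [1,0.004,-0.007,0.2,0,0,0],
  [1,0.004,-0.007,0.25,0,0,0],
  [1,0.004,-0.007,0.25,0,0,0],
  [1,0.004,-0.007,0.25,0,0,0],
  [1,0.004,-0.007,0.25,0,0,0],
])

```text
time_s: 31.47
position: [0.5587, -0.0482, 0.2717]
ee_rot: [180.0, -0.1, -0.0]
contact_force: [-0.1, -0.1, -0.8]
gripper_width: 0.0234
```

>>> step_arm([
  [1,0,0,0.01,0,0,0],
  [1,0,0,0.015,0,0,0],
  [1,0,0,0.02,0,0,0],
  [1,0,0,0.02,0,0,0],
])

```text
time_s: 31.8
position: [0.5585, -0.048, 0.2667]
ee_rot: [-180.0, -0.0, 0.0]
contact_force: [-0.6, -0.5, -1.7]
gripper_width: 0.0235
```

>>> step_arm([
  [1,0,0,0.005,0,0,0],
  [1,0,0,0.01,0,0,0],
  [1,0,0,0.01,0,0,0],
])

```text
time_s: 32.05
position: [0.5583, -0.0483, 0.2643]
ee_rot: [180.0, 0.0, -0.0]
contact_force: [-0.3, -0.4, -0.5]
gripper_width: 0.0229
```

>>> step_arm([
  [1,0,0,0.005,0,0,0],
  [1,0,0,0.01,0,0,0],
  [1,0,0,0.01,0,0,0],
])

```text
time_s: 32.3
position: [0.5584, -0.0483, 0.2625]
ee_rot: [180.0, -0.0, -0.0]
contact_force: [-0.7, -1.9, 0.6]
gripper_width: 0.0233
```

>>> step_arm([
  [1,0,0,0.005,0,0,0],
  [1,0,0,0.01,0,0,0],
  [1,0,0,0.01,0,0,0],
])

```text
time_s: 32.55
position: [0.5585, -0.0484, 0.261]
ee_rot: [180.0, -0.1, -0.0]
contact_force: [0.1, -1.4, 2.4]
gripper_width: 0.0233
```

>>> step_arm([
  [1,0,0,0.005,0,0,0],
  [1,0,0,0.01,0,0,0],
  [1,0,0,0.01,0,0,0],
])

```text
time_s: 32.8
position: [0.5586, -0.0483, 0.2601]
ee_rot: [180.0, -0.1, -0.0]
contact_force: [-1.1, -1.4, 6.5]
gripper_width: 0.0231
```

>>> step_arm([
  [1,0,0,0.005,0,0,0],
  [1,0,0,0.007,0,0,0],
  [1,0,0,0.007,0,0,0],
])

```text
time_s: 33.05
position: [0.5586, -0.0483, 0.2599]
ee_rot: [179.9, -0.2, -0.0]
contact_force: [-2.2, -1.0, 9.4]
gripper_width: 0.0235
```

>>> step_arm([
  [1,0,0,0.005,0,0,0],
  [1,0,0,0.007,0,0,0],
  [1,0,0,0.007,0,0,0],
])

```text
time_s: 33.3
position: [0.5587, -0.0484, 0.2596]
ee_rot: [179.9, -0.3, -0.0]
contact_force: [-2.8, -0.8, 12.1]
gripper_width: 0.0234
```

>>> step_arm([
  [1,0,0,0.003,0,0,0],
  [1,0,0,0.006,0,0,0],
  [1,0,0,0.006,0,0,0],
])

```text
time_s: 33.55
position: [0.5588, -0.0483, 0.2581]
ee_rot: [179.9, -0.3, -0.0]
contact_force: [-3.6, -3.0, 0.9]
gripper_width: 0.0234
```

Force collapsed after 12 N, which looks like the snap. I follow it down.

>>> step_arm([
  [1,0,0,0.005,0,0,0],
  [1,0,0,0.01,0,0,0],
  [1,0,0,0.01,0,0,0],
])

```text
time_s: 33.8
position: [0.5583, -0.0485, 0.2529]
ee_rot: [180.0, -0.0, -0.0]
contact_force: [-1.6, -3.5, 5.0]
gripper_width: 0.0231
```

>>> step_arm([
  [1,0,0,0.005,0,0,0],
  [1,0,0,0.01,0,0,0],
  [1,0,0,0.01,0,0,0],
])

```text
time_s: 34.05
position: [0.5583, -0.0485, 0.2529]
ee_rot: [179.9, -0.1, -0.0]
contact_force: [-4.0, -2.8, 10.3]
gripper_width: 0.0232
```

Hard stop at TCP 252.9 mm, so the lid origin is about 231 mm. A gentle pull test follows.

>>> step_arm([
  [1,0,0,-0.005,0,0,0],
  [1,0,0,-0.01,0,0,0],
  [1,0,0,-0.013,0,0,0],
  [1,0,0,-0.013,0,0,0],
])

```text
time_s: 34.38
position: [0.5583, -0.0484, 0.2529]
ee_rot: [180.0, 0.0, -0.0]
contact_force: [-2.1, -4.0, 4.2]
gripper_width: 0.0233
```

>>> step_arm([
  [1,0,0,-0.004,0,0,0],
  [1,0,0,-0.004,0,0,0],
  [1,0,0,-0.004,0,0,0],
])

```text
time_s: 34.63
position: [0.5583, -0.0484, 0.2529]
ee_rot: [180.0, 0.1, -0.0]
contact_force: [-0.8, -3.6, -0.2]
gripper_width: 0.0234
```

>>> step_arm([
  [1,0,0,-0.003,0,0,0],
  [1,0,0,-0.005,0,0,0],
  [1,0,0,-0.005,0,0,0],
])

```text
time_s: 34.88
position: [0.5582, -0.0483, 0.2531]
ee_rot: [-180.0, 0.1, -0.0]
contact_force: [0.6, -4.8, -5.9]
gripper_width: 0.0229
```

>>> step_arm([
  [1,0,0,0.005,0,0,0],
  [0.4,0,0,0.005,0,0,0],
  [0.2,0,0,0.005,0,0,0],
  [0.2,0,0,0.005,0,0,0],
  [0.2,0,0,0.005,0,0,0],
  [0.2,0,0,-0.1,0,0,0],
  [0.2,0,0,-0.3,0,0,0],
  [0.2,0,0,-0.7,0,0,0],
  [0.2,0,0,-0.7,0,0,0],
  [0.2,0,0,-0.7,0,0,0],
  [0.2,0,0,-0.7,0,0,0],
])

```text
time_s: 35.8
position: [0.5591, -0.0476, 0.399]
ee_rot: [180.0, -0.5, 0.1]
contact_force: [0.6, -0.3, -0.5]
gripper_width: 0.0374
```

>>> step_arm([
  [0.2,-0.2,-1,0,0,0,0],
  [0.2,-0.2,-1,0,0,0,0],
  [0.2,-0.2,-1,0,0,0,0],
  [0.2,-0.2,-1,0,0,0,0],
  [0.2,-0.2,-1,0,0,0,0],
  [0.2,-0.2,-1,0,0,0,0],
  [0.2,-0.2,-1,0,0,0,0],
  [0.2,-0.2,-1,0,0,0,0],
])

```text
time_s: 36.47
position: [0.5182, 0.1518, 0.3934]
ee_rot: [180.0, 0.1, 0.0]
contact_force: [-0.8, 0.5, 1.3]
gripper_width: 0.0379
```

Run:
```python
from h import *
o=get_obs(); print(o['time_s'],o['position'],o['gripper_width'])
c=cam('scene'); save(c,'s5.png')
for n,c in(('top',cam('top')),('scene',c)):
    P=cloud(c); print(n); circtop(P,.557,-.048,.065,.243,.256); circtop(P,.557,-.048,.02,.265,.285)
    for a in ((.561,.262),(.679,-.168)): circtop(P,*a,.065,.013,.023)
    k=P[(P[...,2]>.243)&(P[...,2]<.256)&(np.hypot(P[...,0]-.557,P[...,1]+.048)<.05)]
    a,_,_,_=np.linalg.lstsq(np.c_[k[:,:2],np.ones(len(k))],k[:,2],rcond=None); print('tilt',a[:2])
```

```text
36.4667 [0.51816425 0.15180219 0.39341307] 0.03785202885170145
top
1726 c 0.5574 -0.0481 r 0.0493 mean [ 0.556  -0.0479  0.25  ] ext [ 0.5572 -0.0486  0.2494] z [0.247  0.25   0.2531]
126 c 0.5573 -0.0482 r 0.0121 mean [ 0.5559 -0.0479  0.2771] ext [ 0.5568 -0.0478  0.2736] z [0.2695 0.2776 0.2805]
53 c 0.5591 0.305 r 0.0207 mean [0.5545 0.3032 0.0188] ext [0.5591 0.3024 0.0184] z [0.0152 0.0187 0.0219]
1043 c 0.6786 -0.1672 r 0.0497 mean [ 0.6778 -0.1674  0.0186] ext [ 0.6787 -0.1676  0.018 ] z [0.0148 0.0187 0.0221]
tilt [0.00128954 0.00132617]
scene
928 c 0.5567 -0.0459 r 0.0505 mean [ 0.56   -0.0412  0.2491] ext [ 0.5569 -0.0469  0.2491] z [0.2457 0.2491 0.252 ]
95 c 0.5563 -0.0463 r 0.0133 mean [ 0.5581 -0.0441  0.2747] ext [ 0.5575 -0.046   0.2721] z [0.2667 0.276  0.2788]
1149 c 0.5605 0.2624 r 0.0501 mean [0.5627 0.2645 0.018 ] ext [0.5607 0.2626 0.018 ] z [0.0145 0.0181 0.0213]
690 c 0.6791 -0.166 r 0.0503 mean [ 0.6806 -0.1623  0.0179] ext [ 0.6794 -0.1655  0.0179] z [0.0142 0.018  0.0215]
tilt [-0.00594962 -0.00723658]
```

View pics/s5.png

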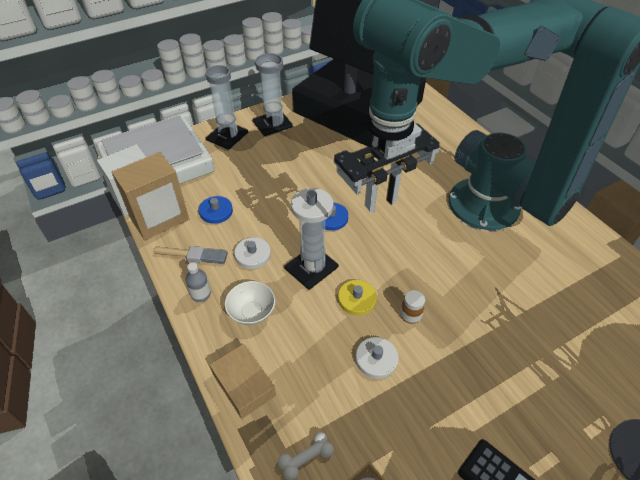

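The lid is home: roof at 0.249–0.250 m, level, and it held a 5.9 N pull. No tins are left standing about, the jar and bowl are in place, and the arm is clear of everything.

```bash
python3 -c "
from cell import arm; print(arm.job_done())"
```

```text
the job is handed in; nothing more can be done
None
```

The dispenser is refilled and closed, and I handed the job in at about 36.5 s on the robot's clock.

**Tins:** Four tins were there, one deep and three shallow. I dropped the deep one in first and the shallow ones on top. The stack's top measured 154 mm, against 156 mm expected, and the tins lay flat in the picture.

**Lid:** lid_3, the first one I tried, was the right one. It snapped over the nubs at about 12 N and came to a hard stop with its origin about 231 mm up. It then held a pull of about 5.9 N without moving. The last images put its roof at 249–250 mm, level and centred within about 2 mm of the mouth.

**Everything else:** lid_1 and lid_2 are still lying where they were on the counter, and the last picture shows the jar and bowl in place. The arm is clear of everything.

**Disagreements:** The wrist camera read x about 2 mm low compared with the gripped lid, which I allowed for when centring it. In the last check the top camera saw only a scrap of lid_1, which I took to be the arm in the way. The scene camera saw lid_1 whole and in its place. No check failed.

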